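Load ointment jars and send the carrier to the label printer

ROBOT

A 6-joint arm with a two-finger parallel gripper is mounted at the origin on the work surface. World frame = base frame: x ahead of the robot, y to its left, z up, the work surface at z = 0. Lengths are in mm, angles in rad, forces in N, time in s.
With the tool pointing down it reaches from about 275 to 1000 mm from the base axis. Payload 8.4 kg.
Tool frame: the origin (TCP) lies between the finger pads; the fingertips stand 19 mm ahead of it and the grasp point (between the pads) is the TCP; z points along the fingers, y is the line along which they close (so a half turn about z gives the same grasp; the last joint's range is limited). The gripper opens to 85 mm and grips with 20 to 120 N. Pads are 22 mm wide; open, the fingers measure 114 mm over their backs; the gripper's body (76 mm by 85 mm) begins 54 mm behind the grasp point. The pads swing forward as they close: fully open they stand 13 mm farther back than shut.
Start: joints at [1.297, 0.353, 1.633, -0, 1.155, -0.002], TCP at [167.79, 602.059, 250.281] pointing down, gripper open.
Joint ranges: [-2.63, 2.63], [-0.92, 2.1], [0.06, 2.66], [-1.3, 4.44], [0, 2.69], [-3.02, 3.02]. Speed limits (rad/s): [2.22, 2.22, 2.79, 3.14, 3.14, 3.14].

INTERFACE

Orientations are given as a 3x3 rotation matrix whose columns are the frame's x, y, z axes.
In Python, from plant import robot, vision gives the robot as it stands.
- The arm moves only by the tool apply_moves, never from a script. Its argument "motion" is a list of rows, each a list of 7 numbers: the shift along the tool's x, y, z scaled (see below), then the turn, a rotation vector about the tool's x, y, z scaled (see below), then the opening, from -1 (shut) to 1 (fully open). In form: [[dx, dy, dz, wx, wy, wz, fingers], ...]. A call has 1 to 20 rows; each row shifts and turns the commanded pose from where the row before left it, along the tool's axes as they then stand; what a row does not reach is not made up. The controller multiplies each number of a shift by 0.025 m and each number of a turn by 0.08 rad. A row lasts 1/12 s, in which the tool goes at most 41.7 mm and 7.16 degrees, less where a joint would pass 70% of its speed; a pose out of reach is approached as far as the arm can. A call with a number of a shift or a turn outside -1 to 1 is refused whole. A call with a gripper value outside its range is refused whole. The fingers move at their own pace and stop on an object; "grip_force" is the grip in N (left out, the last holds). Time passes only in rows, so rows that do not move let the fingers close. It gives the time, the measured TCP pose, the force, the opening and the grip force at its end, in the units of the state.
- robot.read_state(): the state, without advancing time (a new reading comes with each control period).
- vision.read_camera(name): name is "side" or "top"; returns a dict with "image" (420x560x3 uint8, red, green, blue), "z_map" (420x560 float32, mm along the optical axis (not along the pixel's ray), 0 where there is no reading), "vfov" (degrees; the focal length in pixels is half the picture's height over the tangent of half this angle, whatever the lens; pixels are square), "cx", "cy" (the principal point, pixels), "position" and "orientation" of the camera in the world. Camera axes: x right, y down, z forward; pixel columns grow to the right and rows downward; lengths in mm; the calibration is good to about 2 mm. A picture is of the moment at which its call begins.
- robot.finish_job(): hands the job in; it is judged then, once.
The state is a dict: "time": time; "qpos": joint angles; "joint_vel": joint speeds; "effort": joint torques, N m; "tool_pos": TCP position; "orientation": TCP orientation; "force": force on the tool from outside, world axes, zero at the start; "wrist_torque": the same for the moment, N m; "opening": finger opening in mm; "finger_force": force on a finger pad.
Only numpy, scipy, OpenCV 4.12 (cv2) and the standard library are available. Lean on these libraries where they do the work, as an engineer would, in place of code of your own. Each camera call takes 0.05 s, during which the arm holds its last target. There are 200 camera calls.

TASK

First draw the empty jar carrier back along its rail slide to the loading station (the first one, at the end away from its lock knob, where it clicks in) and slide the black transport lock knob fully home. Then, with the carrier locked there, put every small white lidded ointment jar on the counter into it, upright, one to a pocket; the walls are thin, so handle the jars gently and never grip or press one with more than 20 N. Last, slide the lock fully open, push the carrier to the next station, the middle one, where it clicks in beside the label printer, and slide the lock fully home again; leave the other things on the counter where they stand.

Things in the scene. Friction and masses are not known exactly. Their poses are not given: they have to be found in the camera images.
- rail: Aluminium rail slide fixed on the counter, 114 x 560 x 12 mm. Its y axis is the direction of travel, its x axis points away from the robot at yaw 0; origin at counter level below the carrier's centre when that is at the middle station. Stations at y = -85 (loading), 0 (labelling, beside the printer) and +85 mm (last).
- lock_bar (a point): Foot of the notched steel locking bar on the rail's far side, at its middle: rail x = +43 to +63 mm, y = +50 to +295 mm, 48 mm high, one notch per station for the lock's bolt
- printer (a point): Foot of the grey label printer beyond the rail, 90 (x) x 130 (y) x 85 mm, rail x = +80 to +170, y = -45 to +85 mm, with a paper roll on it up to 112 mm above the counter
- carrier_mid (a point): Centre of the carrier, at counter level. It is an aluminium tray 62 mm wide (rail x), 294 mm long, with five pockets in a row, walls up to 56 mm above the counter; a flat lug (top 34 mm up) prolongs it by 65 mm at its +y end and bears the transport lock; a push plate stands at its -y end
- carrier (a joint): Travel in m of the carrier along the rail's +y: 0 = loading station, 0.085 = labelling station, the next one, 0.170 = last station; end stops 3 mm beyond; starts at 0.03 to 0.14. At each station a spring pawl drops between two ridges and centres the carrier, capturing it within about 5 mm; it takes about 7 to 10 N to push it into or out of a detent, 2 to 3 N in between
- lock (a joint): Travel in m of the transport lock: 0 = fully home, bolt in a notch of the locking bar, carrier held with 3 mm of play; 0.026 = fully open at its end stop, knob slid along the rail's -x (it starts open or nearly so). Friction about 2 N; it stays where it is left. The bolt goes home only when the carrier is at a station
- lock_top (a point): Top centre of the black lock knob on the carrier's lug: knob 24 mm (rail x, the way it slides) by 20 mm (rail y), standing 32 mm above a flat 12 mm wide steel bolt that lies on the lug; top 74 mm above the counter. At lock 0 it lies at x = +13 mm, 180 mm towards +y from the carrier's centre. 30 mm is free on either side of it along y; the carrier can be drawn along by it
- push_face (a point): Centre of the outer (-y) face of the white push plate at the carrier's -y end, 70 mm above the counter; the plate is 50 mm wide (rail x), from 28 to 84 mm above the counter, and is pushed towards +y. The plate is 10 mm thick; the face is 157 mm from the carrier's centre
- pocket0 (a point): Centre of the floor of pocket 0 of the carrier (0 at its -y end, 58 mm pitch, moves with the carrier), 34 mm above the counter; the pocket is 54 x 54 mm inside, walls 4 mm thick and 22 mm high, axes as the rail's
- pocket1 (a point): Centre of the floor of pocket 1 of the carrier (0 at its -y end, 58 mm pitch, moves with the carrier), 34 mm above the counter; the pocket is 54 x 54 mm inside, walls 4 mm thick and 22 mm high, axes as the rail's
- pocket2 (a point): Centre of the floor of pocket 2 of the carrier (0 at its -y end, 58 mm pitch, moves with the carrier), 34 mm above the counter; the pocket is 54 x 54 mm inside, walls 4 mm thick and 22 mm high, axes as the rail's
- pocket3 (a point): Centre of the floor of pocket 3 of the carrier (0 at its -y end, 58 mm pitch, moves with the carrier), 34 mm above the counter; the pocket is 54 x 54 mm inside, walls 4 mm thick and 22 mm high, axes as the rail's
- pocket4 (a point): Centre of the floor of pocket 4 of the carrier (0 at its -y end, 58 mm pitch, moves with the carrier), 34 mm above the counter; the pocket is 54 x 54 mm inside, walls 4 mm thick and 22 mm high, axes as the rail's
- jar0: Small white ointment jar with a white screw lid, filled, 48 mm in diameter and 52 mm high, about 90 g; thin walls, heavy bottom. Origin at the centre of its underside, z up. May be absent
- jar1: Small white ointment jar with a white screw lid, filled, 48 mm in diameter and 52 mm high, about 90 g; thin walls, heavy bottom. Origin at the centre of its underside, z up. May be absent
- jar2: Small white ointment jar with a white screw lid, filled, 48 mm in diameter and 52 mm high, about 90 g; thin walls, heavy bottom. Origin at the centre of its underside, z up. May be absent
- jar3: Small white ointment jar with a white screw lid, filled, 48 mm in diameter and 52 mm high, about 90 g; thin walls, heavy bottom. Origin at the centre of its underside, z up. May be absent
- jar4: Small white ointment jar with a white screw lid, filled, 48 mm in diameter and 52 mm high, about 90 g; thin walls, heavy bottom. Origin at the centre of its underside, z up. May be absent
- syrup: Amber glass bottle with white cap, 48 mm in diameter, 105 mm high, among the jars; not to be moved. Origin at the centre of its underside
- beaker: Open glass beaker, 56 mm in diameter, 75 mm high, among the jars; not to be moved. Origin at the centre of its underside
- tub: Large white ointment tub, 116 mm in diameter, 110 mm high; not to be moved. Origin at the centre of its underside
- mortar: White ceramic mortar bowl, 110 mm in diameter, 65 mm high; not to be moved. Origin at the centre of its underside
- spray: White spray bottle, 60 mm in diameter, 115 mm high; not to be moved. Origin at the centre of its underside
Things that resemble listed ones, but are neither listed nor needed, are in the scene too. Leave any yellow look-alike of the jar2 alone.

How it is judged (in metres and radians):
On the way, in this order (a step that is already met when the one before it is completed fails the run):
1. the carrier is at the loading station with the lock fully home (value of joint carrier below 0.006 m and value of joint lock below 0.0035 m), for 0.2 s.
2. all jars stand in pockets, released, with the carrier locked at the loading station (all of step 1 and (distance between jar0 and pocket0 below 0.009 m or distance between jar0 and pocket1 below 0.009 m or distance between jar0 and pocket2 below 0.009 m or distance between jar0 and pocket3 below 0.009 m or distance between jar0 and pocket4 below 0.009 m) and angle between each of jar0, jar1, jar2, jar3, jar4's own z axis and vertical below 0.1 rad and (distance between jar1 and pocket0 below 0.009 m or distance between jar1 and pocket1 below 0.009 m or distance between jar1 and pocket2 below 0.009 m or distance between jar1 and pocket3 below 0.009 m or distance between jar1 and pocket4 below 0.009 m) and (distance between jar2 and pocket0 below 0.009 m or distance between jar2 and pocket1 below 0.009 m or distance between jar2 and pocket2 below 0.009 m or distance between jar2 and pocket3 below 0.009 m or distance between jar2 and pocket4 below 0.009 m) and (distance between jar3 and pocket0 below 0.009 m or distance between jar3 and pocket1 below 0.009 m or distance between jar3 and pocket2 below 0.009 m or distance between jar3 and pocket3 below 0.009 m or distance between jar3 and pocket4 below 0.009 m) and (distance between jar4 and pocket0 below 0.009 m or distance between jar4 and pocket1 below 0.009 m or distance between jar4 and pocket2 below 0.009 m or distance between jar4 and pocket3 below 0.009 m or distance between jar4 and pocket4 below 0.009 m) and contact force between the fingers and jar0 below 0.1 N and contact force between the fingers and jar1 below 0.1 N and contact force between the fingers and jar2 below 0.1 N and contact force between the fingers and jar3 below 0.1 N and contact force between the fingers and jar4 below 0.1 N), for 0.2 s.
3. the lock is slid fully open (value of joint lock above 0.0225 m), for 0.1 s.
4. the carrier rests in the detent of the next station (value of joint carrier between 0.081 and 0.089 m and velocity of joint carrier between -0.01 and 0.01 m/s), for 0.2 s.
5. the lock is slid fully home at that station (value of joint carrier between 0.081 and 0.089 m and value of joint lock below 0.0035 m), for 0.2 s.
At the end, for the whole second after the job is handed in: Every jar stands upright (within 0.1 rad) at rest in a pocket of the carrier, within 9 mm of the centre of its floor; the carrier is at the labelling station within 4 mm; the lock is within 3.5 mm of fully home (all of step 5 and (distance between jar0 and pocket0 below 0.009 m or distance between jar0 and pocket1 below 0.009 m or distance between jar0 and pocket2 below 0.009 m or distance between jar0 and pocket3 below 0.009 m or distance between jar0 and pocket4 below 0.009 m) and angle between each of jar0, jar1, jar2, jar3, jar4's own z axis and vertical below 0.1 rad and (distance between jar1 and pocket0 below 0.009 m or distance between jar1 and pocket1 below 0.009 m or distance between jar1 and pocket2 below 0.009 m or distance between jar1 and pocket3 below 0.009 m or distance between jar1 and pocket4 below 0.009 m) and (distance between jar2 and pocket0 below 0.009 m or distance between jar2 and pocket1 below 0.009 m or distance between jar2 and pocket2 below 0.009 m or distance between jar2 and pocket3 below 0.009 m or distance between jar2 and pocket4 below 0.009 m) and (distance between jar3 and pocket0 below 0.009 m or distance between jar3 and pocket1 below 0.009 m or distance between jar3 and pocket2 below 0.009 m or distance between jar3 and pocket3 below 0.009 m or distance between jar3 and pocket4 below 0.009 m) and (distance between jar4 and pocket0 below 0.009 m or distance between jar4 and pocket1 below 0.009 m or distance between jar4 and pocket2 below 0.009 m or distance between jar4 and pocket3 below 0.009 m or distance between jar4 and pocket4 below 0.009 m) and linear speed of each of jar0, jar1, jar2, jar3, jar4 below 0.03 m/s); the robot touches nothing.
It fails at once if a jar is squeezed hard: the forces of all fingers on it add up to more than 50 N (25 N a finger) (contact force between the fingers and jar0 above 50 N or contact force between the fingers and jar1 above 50 N or contact force between the fingers and jar2 above 50 N or contact force between the fingers and jar3 above 50 N or contact force between the fingers and jar4 above 50 N).
It fails at once if another thing on the counter is pushed more than 40 mm away (distance of any of syrup, beaker, tub, mortar, spray from where it was at the start of the episode above 0.04 m).
Of jar0, jar1, jar2, jar3, jar4 only 3 to 5 are there at a start; the rules pass over those that are not, and their reading is None.
At some moment in a run one of jar0, jar1, jar2, jar3, jar4 may be knocked a few centimetres aside while the robot is not near it.
It also fails if it takes over 210 s, if anything falls off the work surface, if the arm or the gripper's body presses on something with over 40 N, if the wrist force passes 120 N, or if a joint passes its speed limit or range.

## Working session

There is one attempt and no reset: what is moved stays moved. The work goes in short steps, Python scripts to look and compute and a tool call to move; the robot and the scene stay as the last step left them, time stands still between calls to the robot, and variables do not carry over. Pictures are saved under pics/ and viewed, at most 14 in all, crops included, and the job is handed in when it is done.

Besides the shell and the picture viewer there is one more tool, called after "Call:" by a JSON object that holds its "method" and its "body". apply_moves: Moves the arm, as the interface text tells. Its arguments: {"type":"object","properties":{"motion":{"type":"array"},"grip_force":{"type":"number"}},"required":["motion"]}

```bash
ls; mkdir -p pics; cat > h.py <<'E'
import sys; sys.path.insert(0,'.')
import numpy as np, cv2
from plant import robot, vision
def cam(n):
    c=vision.read_camera(n); c['f']=c['image'].shape[0]/2/np.tan(np.radians(c['vfov'])/2); return c
def pts(c):
    "world points of every pixel by z_map"
    h,w=c['z_map'].shape; u,v=np.meshgrid(np.arange(w),np.arange(h)); z=c['z_map']
    P=np.stack([(u-c['cx'])/c['f']*z,(v-c['cy'])/c['f']*z,z],-1)
    return P@np.array(c['orientation']).T+np.array(c['position'])
def ray(c,u,v,h):
    d=np.array(c['orientation'])@np.array([(u-c['cx'])/c['f'],(v-c['cy'])/c['f'],1]); p=np.array(c['position'])
    return p+d*(h-p[2])/d[2]
def save(c,name,crop=None,s=1):
    im=c['image'][...,::-1]
    if crop: im=im[crop[1]:crop[3],crop[0]:crop[2]]
    cv2.imwrite('pics/'+name,cv2.resize(im,None,fx=s,fy=s,interpolation=cv2.INTER_CUBIC))
E
python3 - <<'E'
from h import *
for n in('top','side'):
    c=cam(n); save(c,n+'0.png',s=1.4); print(n,c['vfov'],c['cx'],c['cy'],c['position'],np.round(c['orientation'],3).tolist(),(c['z_map']==0).mean())
    np.savez(''+n+'0.npz',**c)
s=robot.read_state(); print(s)
E
```

```text
pics
top 42.83976185957531 278.7888358875342 215.98433329181276 [ 402.23745982  -20.30979375 1896.98290514] [[0.023, -0.997, 0.073], [-1.0, -0.024, -0.007], [0.008, -0.073, -0.997]] 0.004162414965986395
side 55.75985621497956 275.9498478509225 208.19347926267193 [ 478.9693039  -848.17273536  983.67042637] [[0.998, -0.032, 0.048], [-0.056, -0.747, 0.663], [0.014, -0.664, -0.747]] 0.004043367346938775
{'time': 0.1, 'qpos': array([ 1.29657911e+00,  3.53561724e-01,  1.63404181e+00, -1.64338059e-05,
        1.15520180e+00, -2.39436933e-03]), 'joint_vel': array([-0.0015884 , -0.0009709 , -0.00245704,  0.00136863, -0.00027973,
        0.0005549 ]), 'effort': array([ 1.47556060e-03, -6.06352186e+01, -3.42819715e+01,  1.80413099e-04,
        3.98091550e-03,  3.13364694e-05]), 'tool_pos': array([167.69968273, 601.67301711, 249.65514454]), 'orientation': array([[-9.63284871e-01,  2.68481207e-01, -3.13913009e-04],
       [ 2.68481390e-01,  9.63284159e-01, -1.17144373e-03],
       [-1.21231977e-05, -1.21271382e-03, -9.99999265e-01]]), 'force': array([ 0.17527122, -0.51749828,  0.09002528]), 'wrist_torque': array([ 0.05438847, -0.03977301, -0.00037438]), 'finger_force': 0.0, 'opening': 85.38192884733394}
```

View pics/top0.png

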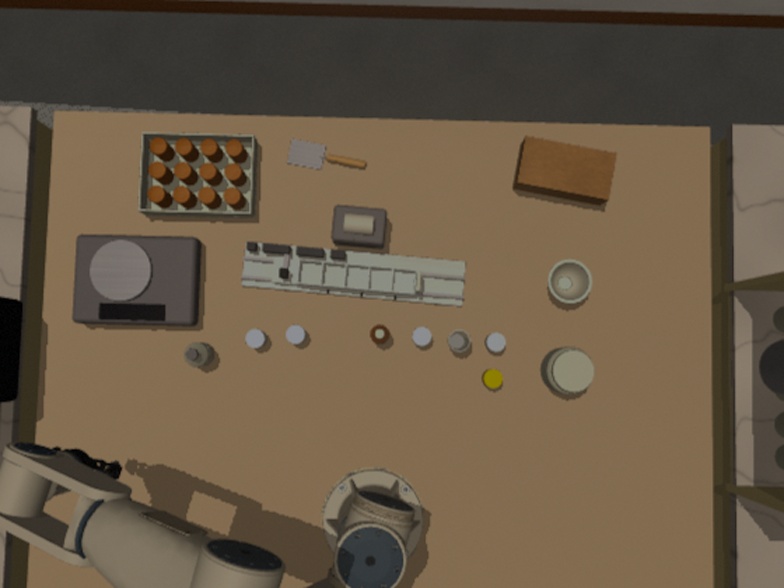

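View pics/side0.png

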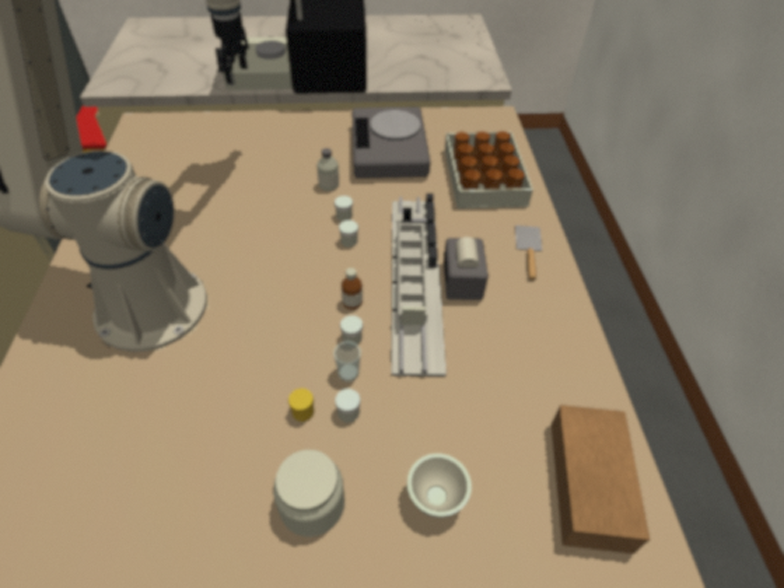

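Top view: the rail spans about (245–465, 240–305) in the enlarged picture, with the knob at (284,272). There are four white jar candidates, at (256,339), (296,335), (422,337) and (496,343). The beaker is at (459,342), the syrup at (380,334) and the yellow look-alike at (493,379). I'll measure these and crop to confirm.

```bash
python3 - <<'E'
from h import *
c=dict(np.load('top0.npz')); c={k:(v.item() if v.ndim==0 else v) for k,v in c.items()}
P=pts(c); Z=P[...,2]
save(c,'crop1.png',(160,160,370,285),3.8)
w=dict(bench=(150,300,200,330)); print('bench z',np.median(Z[260:300,230:330]))
def r(x): return np.round(x,1).tolist()
# small objects at display/1.4
for n,(u,v) in dict(j_a=(256,339),j_b=(296,335),syr=(380,334),j_c=(422,337),beak=(459,342),j_d=(496,343),yel=(493,379),tub=(570,371),mort=(570,283),spray=(198,354)).items():
    u,v=u/1.4,v/1.4; a=P[int(v)-14:int(v)+15,int(u)-14:int(u)+15].reshape(-1,3); 
    m=(a[:,2]>25)&(a[:,2]<130); t=a[m]; top=np.percentile(t[:,2],90) if len(t) else 0; s=t[t[:,2]>top-8]
    print(n,len(t),r(top),'mean top',r(s.mean(0)),'bbox mid',r((s.min(0)+s.max(0))/2),'ext',r(np.ptp(s,0)))
# rail plate: points z 6..16 in region
R=P[160:230,165:345].reshape(-1,3); m=(R[:,2]>7)&(R[:,2]<62)&(R[:,0]<700); 
q=cv2.minAreaRect(R[m][:,:2].astype(np.float32)); print('rail rect',q, cv2.boxPoints(q).tolist())
for u,v in [(284,272),(252,246),(365,283),(417,283)]:
    u,v=int(u/1.4),int(v/1.4); print(u,v,r(P[v,u]), c['image'][v,u])
E
```

```text
bench z 0.11228689647896317
j_a 159 56.7 mean top [443.0, 300.3, 53.5] bbox mid [444.4, 299.9, 56.3] ext [44.7, 46.2, 15.1]
j_b 149 58.3 mean top [454.1, 201.8, 54.9] bbox mid [455.2, 202.1, 57.5] ext [41.7, 41.3, 14.3]
syr 159 104.8 mean top [460.1, -5.8, 105.0] bbox mid [460.3, -6.0, 103.7] ext [17.1, 16.9, 13.3]
j_c 153 57.1 mean top [458.0, -110.7, 53.6] bbox mid [457.5, -109.1, 55.7] ext [45.1, 44.9, 12.9]
beak 105 79.4 mean top [448.9, -201.6, 76.5] bbox mid [448.7, -200.0, 77.0] ext [51.4, 52.2, 11.1]
j_d 154 58.2 mean top [448.5, -292.4, 54.7] bbox mid [448.0, -291.9, 58.0] ext [45.0, 45.8, 15.4]
yel 154 58.3 mean top [358.3, -285.7, 54.4] bbox mid [358.6, -286.1, 57.8] ext [44.4, 45.3, 15.0]
tub 798 114.6 mean top [381.2, -466.7, 111.3] bbox mid [379.4, -465.2, 115.3] ext [93.3, 90.5, 17.5]
mort 454 67.1 mean top [591.9, -479.7, 64.9] bbox mid [596.7, -472.7, 68.0] ext [95.4, 99.2, 17.6]
spray 295 114.1 mean top [400.5, 436.4, 114.1] bbox mid [400.0, 436.2, 114.5] ext [23.5, 25.5, 16.0]
rail rect ((593.3111572265625, 55.193023681640625), (638.4815673828125, 211.86956787109375), 89.9403076171875) [[487.0438537597656, -263.93719482421875], [698.913330078125, -264.157958984375], [699.5784912109375, 374.3232421875], [487.708984375, 374.54400634765625]]
202 194 [604.6, 232.2, 73.1] [38 33 30]
180 175 [672.1, 314.4, 47.4] [53 50 46]
260 202 [586.0, 34.3, 31.1] [139 142 132]
297 202 [584.0, -93.2, 81.2] [120 118 103]
```

View pics/crop1.png

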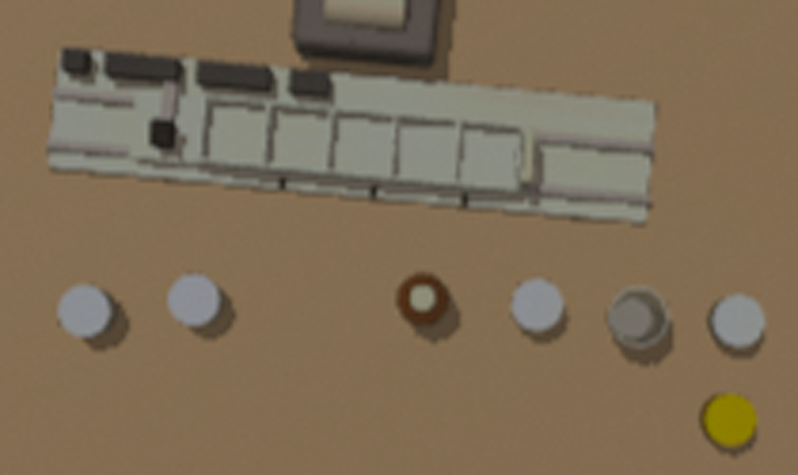

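The crop confirms four plain white lids at crop (85,311), (194,300), (537,305) and (738,320). The yellow one at (729,418) is the look-alike, the beaker is at (638,317) and the syrup at (423,298). The carrier sits between marks. Next I'll fit the rail frame and locate the knob, push plate and pockets.

```bash
python3 - <<'E'
from h import *
c=dict(np.load('top0.npz')); c={k:(v.item() if v.ndim==0 else v) for k,v in c.items()}
def r(x): return np.round(x,1).tolist()
im=c['image'].astype(int); sat=(im[...,0]-im[...,2])   # wood: strong r-b
m=((sat<28)).astype(np.uint8); 
print('wood/rail rb',sat[250,250],sat[208,230], sat[205,320])
m[:165]=0;m[235:]=0;m[:,:168]=0;m[:,338:]=0
n,l,st,ce=cv2.connectedComponentsWithStats(m); k=1+np.argmax(st[1:,4]); m=(l==k)
print(st[k])
# near edge
us=np.arange(180,326); vs=np.array([np.where(m[:,u])[0].max()+.5 for u in us])
W=np.array([ray(c,u,v,6)[:2] for u,v in zip(us,vs)])
A=cv2.fitLine(W.astype(np.float32),cv2.DIST_HUBER,0,.01,.01).ravel(); d=A[:2]*np.sign(A[1]); print('near edge dir',d,'yaw',np.arctan2(-d[0],d[1]), 'pt',A[2:])
ey=d; ex=np.array([d[1],-d[0]])
# ends
vs=np.arange(190,218); 
L=[];Rr=[]
for v in vs:
    w=np.where(m[v])[0]; L.append(ray(c,w.min()-.5,v,12)[:2]); Rr.append(ray(c,w.max()+.5,v,12)[:2])
yl=np.median(np.array(L)@ey); yr=np.median(np.array(Rr)@ey); print('ends',yl,yr,yl-yr)
nx=np.median(W@ex); 
o=ex*(nx+57)+ey*(yl+yr)/2; print('origin',o)
# station ticks (dark px) near edge
P=pts(c); rel=(P[...,:2]-o); X=rel@ex;Y=rel@ey;Z=P[...,2]
dark=(im.sum(-1)<220)&(X>-57)&(X<-38)&(abs(Y)<150)&(Z<30)
print('ticks',[(round(Y[dark&(abs(Y-t)<25)].mean(),1),round(X[dark&(abs(Y-t)<25)].mean(),1)) for t in(-85,0,85) if (dark&(abs(Y-t)<25)).any()])
bar=(im.sum(-1)<220)&(X>35)&(X<70)&(Y>30)&(Y<310)&(Z>35); print('bar X',X[bar].min(),X[bar].max(),Y[bar].min(),Y[bar].max())
pr=(abs(X-125)<70)&(abs(Y-20)<100)&(Z>70)&(Z<92); print('printer',X[pr].min(),X[pr].max(),Y[pr].min(),Y[pr].max())
kn=(abs(X)<32)&(abs(Y-180)<110)&(Z>64); print('knob X,Y',X[kn].mean(),Y[kn].mean(),np.ptp(X[kn]),np.ptp(Y[kn]),Z[kn].max(),kn.sum())
pl=(abs(X)<40)&(Y<0)&(Y>-280)&(Z>70); print('plate X,Y',X[pl].mean(),Y[pl].mean(),np.ptp(Y[pl]),np.ptp(X[pl]),pl.sum())
# in 2 heights: carrier walls
cw=(abs(X)<50)&(Z>49)&(Z<60)&(Y<200); print('walls X',np.percentile(X[cw],[2,50,98]),np.percentile(Y[cw],[1,99]))
E
```

```text
wood/rail rb 50 10 14
[ 172  173  161   46 5121]
near edge dir [0.06930188 0.9975957 ] yaw -0.06935747 pt [554.5306    62.077335]
ends 380.80228663120397 -174.6872033281283 555.4894899593323
origin [611.58252419  60.8199487 ]
ticks [(np.float64(-107.0), np.float64(-50.5)), (np.float64(-22.5), np.float64(-50.1)), (np.float64(62.7), np.float64(-49.7))]
bar X 35.036771209286805 69.91454262842832 30.39225023747546 269.28078899948025
printer 69.40334755578219 161.244450107422 -66.81620689863783 63.225986127593174
knob X,Y -18.750645831883446 171.01226242568987 21.817799360926845 44.64821115129595 81.54573264905184 43
plate X,Y -9.66432384882908 -159.49442425122334 10.31049445330882 48.34376178495348 46
walls X [-40.40885535   8.37919382  48.85468222] [-1063.17258385   193.66579011]
```

```bash
cat >> h.py <<'E'
EY=np.array([.0693,.9976,0]); EX=np.array([.9976,-.0693,0]); EZ=np.array([0,0,1.])
O=np.array([600.46,39.34,0])
def rail(p): d=np.asarray(p)-O; return np.array([d@EX,d@EY,d[2]])
def wor(x,y,z): return O+EX*x+EY*y+EZ*z
from scipy.spatial.transform import Rotation as R_
def plan(target,ydir=None):
    "turn in units of .08 rad (tool axes), then shift in units of 25 mm in the turned tool axes"
    s=robot.read_state(); R=np.array(s['orientation'])
    if ydir is not None:
        z=np.array([0,0,-1.]); Rt=np.stack([np.cross(ydir,z),ydir,z],1)
        w=R_.from_matrix(R.T@Rt).as_rotvec(); R=Rt; print('turn units',np.round(w/.08,2))
    d=R.T@(np.asarray(target)-s['tool_pos']); print('shift units',np.round(d/25,3))
def st():
    s=robot.read_state(); print('t',round(s['time'],2),'tcp',np.round(s['tool_pos'],1),'rail',np.round(rail(s['tool_pos']),1),'F',np.round(s['force'],1),'open',round(s['opening'],1),'ff',s['finger_force'])
def knob(c):
    P=pts(c)-O; X=P@EX;Y=P@EY;Z=P[...,2]; im=c['image'].astype(int)
    m=(im.sum(-1)<200)&(X>-35)&(X<35)&(Y>80)&(Y<310)&(Z>66)&(Z<82)
    return np.median(X[m]),np.median(Y[m]),np.ptp(X[m]),np.ptp(Y[m]),m.sum()
def plate(c):
    P=pts(c)-O; X=P@EX;Y=P@EY;Z=P[...,2]
    m=(abs(X)<40)&(Y<0)&(Y>-290)&(Z>72)&(Z<92)
    return np.median(X[m]),np.median(Y[m]),np.ptp(X[m]),np.ptp(Y[m]),m.sum()
E
python3 - <<'E'
from h import *
for n in('top','side'):
    c=dict(np.load(n+'0.npz')); c={k:(v.item() if v.ndim==0 else v) for k,v in c.items()}
    print(n,'knob',np.round(knob(c),1),'plate',np.round(plate(c),1))
plan(wor(-9,194.5,150),EY)
E
```

```text
top knob [-10.7 192.6  19.3  16.7  30. ] plate [   2.8 -137.5   48.3   10.3   40. ]
side knob [-11.6 189.9  14.3  20.3  19. ] plate [  -0.7 -141.6   47.7   15.    85. ]
turn units [-0.02 -0.   -2.53]
shift units [-18.468 -13.46    3.986]
```

Call:
{"method": "apply_moves", "body": {"motion": [[0, 0, 0, 0, 0, -0.84, -0.3], [0, 0, 0, 0, 0, -0.84, -0.3], [0, 0, 0, 0, 0, -0.84, -0.3], [-0.9, -0.65, 0.2, 0, 0, 0, -0.3], [-0.9, -0.65, 0.2, 0, 0, 0, -0.3], [-0.9, -0.65, 0.2, 0, 0, 0, -0.3], [-0.9, -0.65, 0.2, 0, 0, 0, -0.3], [-0.9, -0.65, 0.2, 0, 0, 0, -0.3], [-0.9, -0.65, 0.2, 0, 0, 0, -0.3], [-0.9, -0.65, 0.2, 0, 0, 0, -0.3], [-0.9, -0.65, 0.2, 0, 0, 0, -0.3], [-0.9, -0.65, 0.2, 0, 0, 0, -0.3], [-0.9, -0.65, 0.2, 0, 0, 0, -0.3], [-0.9, -0.65, 0.2, 0, 0, 0, -0.3], [-0.9, -0.65, 0.2, 0, 0, 0, -0.3], [-0.9, -0.65, 0.2, 0, 0, 0, -0.3], [-0.9, -0.65, 0.2, 0, 0, 0, -0.3], [-0.9, -0.65, 0.2, 0, 0, 0, -0.3], [-0.9, -0.65, 0.2, 0, 0, 0, -0.3], [0, 0, 0, 0, 0, 0, -0.3]], "grip_force": 40}}

```text
time: 1.77
tool_pos: [511.3, 314.4, 169.1]
orientation: [[-0.997, 0.072, 0.0], [0.072, 0.997, -0.002], [-0.0, -0.002, -1.0]]
force: [-0.2, 0.3, 0.3]
opening: 29.5
finger_force: 0.0
```

```bash
python3 -c "
from h import *
st(); plan(wor(-11,193.5,150),EY)"
```

```text
t 1.77 tcp [511.3 314.4 169.1] rail [-108.   268.2  169.1] F [-0.2  0.3  0.3] open 29.5 ff 0.0
turn units [-0.02  0.   -0.04]
shift units [-3.881 -2.989  0.764]
```

Call:
{"method": "apply_moves", "body": {"motion": [[-0.78, -0.6, 0.2, 0, 0, 0, -0.3], [-0.78, -0.6, 0.2, 0, 0, 0, -0.3], [-0.78, -0.6, 0.2, 0, 0, 0, -0.3], [-0.78, -0.6, 0.2, 0, 0, 0, -0.3], [-0.76, -0.58, 0, 0, 0, 0, -0.3], [0, 0, 0, 0, 0, 0, -0.3], [0, 0, 0, 0, 0, 0, -0.3]]}}

```text
time: 2.35
tool_pos: [600.3, 235.8, 149.8]
orientation: [[-0.997, 0.072, -0.001], [0.072, 0.997, -0.0], [0.001, -0.0, -1.0]]
force: [0.0, 0.3, -0.0]
opening: 30.0
finger_force: 0.0
```

```bash
python3 -c "
from h import *
st(); plan(wor(-11,193.5,66),EY)
c=cam('side'); save(c,'s1.png',(220,100,380,260),4)"
```

```text
t 2.35 tcp [600.3 235.8 149.8] rail [-13.7 196.  149.8] F [ 0.   0.3 -0. ] open 30.0 ff 0.0
turn units [-0.   -0.01 -0.03]
shift units [-0.109 -0.098  3.353]
```

View pics/s1.png

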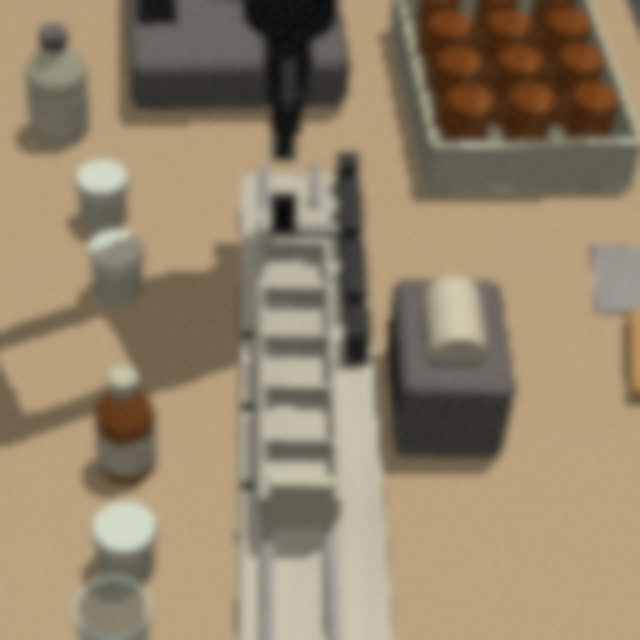

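The closed-in fingers at (285,140) hang over the black knob at (284,212), lined up across the rail. I'll descend, grip, then ease the lock fully open.

Call:
{"method": "apply_moves", "body": {"motion": [[-0.1, -0.1, 0.8, 0, 0, 0, -0.3], [0, 0, 0.8, 0, 0, 0, -0.3], [0, 0, 0.8, 0, 0, 0, -0.3], [0, 0, 0.5, 0, 0, 0, -0.3], [0, 0, 0.4, 0, 0, 0, -0.3], [0, 0, 0, 0, 0, 0, -0.3], [0, 0, 0, 0, 0, 0, -1], [0, 0, 0, 0, 0, 0, -1], [0, 0, 0, 0, 0, 0, -1], [0, 0, 0, 0, 0, 0, -1], [0, 0, 0, 0, 0, 0, -1]], "grip_force": 40}}

```text
time: 3.32
tool_pos: [602.2, 233.9, 67.9]
orientation: [[-0.998, 0.07, -0.0], [0.07, 0.998, 0.0], [0.0, 0.0, -1.0]]
force: [-1.4, 3.5, -7.9]
opening: 19.4
finger_force: 41.1
```

```bash
python3 -c "
from h import *
st()"
```

```text
t 3.32 tcp [602.2 233.9  67.9] rail [-11.7 194.2  67.9] F [-1.4  3.5 -7.9] open 19.4 ff 41.11800134181976
```

Call:
{"method": "apply_moves", "body": {"motion": [[0.1, 0, 0, 0, 0, 0, -1], [0.1, 0, 0, 0, 0, 0, -1], [0.08, 0, 0, 0, 0, 0, -1], [0, 0, 0, 0, 0, 0, -1]]}}

```text
time: 3.65
tool_pos: [597.8, 234.2, 68.0]
orientation: [[-0.998, 0.07, 0.005], [0.07, 0.998, 0.001], [-0.005, 0.001, -1.0]]
force: [11.6, 0.6, -17.7]
opening: 19.4
finger_force: 40.2
```

```bash
python3 -c "
from h import *
st(); c=cam('top'); print(knob(c),plate(c))"
```

```text
t 3.65 tcp [597.8 234.2  68. ] rail [-16.1 194.2  68. ] F [ 11.6   0.6 -17.7] open 19.4 ff 40.16422748565674
  return _methods._mean(a, axis=axis, dtype=dtype,
  ret = ret.dtype.type(ret / rcount)
Traceback (most recent call last):
  File "h.py", line 35, in knob
    return np.median(X[m]),np.median(Y[m]),np.ptp(X[m]),np.ptp(Y[m]),m.sum()
                                           ~~~~~~^^^^^^
ValueError: zero-size array to reduction operation maximum which has no identity
```

Call:
{"method": "apply_moves", "body": {"motion": [[-0.08, -0.1, 0.1, 0, 0, 0, -1], [0, -0.3, 0, 0, 0, 0, -1], [0, -0.4, 0, 0, 0, 0, -1], [0, -0.4, 0, 0, 0, 0, -1], [0, -0.4, 0, 0, 0, 0, -1], [0, -0.4, 0, 0, 0, 0, -1], [0, -0.4, 0, 0, 0, 0, -1], [0, -0.4, 0, 0, 0, 0, -1], [0, -0.4, 0, 0, 0, 0, -1], [0, -0.4, 0, 0, 0, 0, -1], [0, -0.3, 0, 0, 0, 0, -1], [0, 0, 0, 0, 0, 0, -1], [0, 0, 0, 0, 0, 0, -1]]}}

```text
time: 4.78
tool_pos: [592.8, 135.9, 67.7]
orientation: [[-0.998, 0.07, 0.005], [0.07, 0.998, -0.0], [-0.005, 0.0, -1.0]]
force: [1.5, -4.7, 8.4]
opening: 19.1
finger_force: 43.8
```

```bash
python3 -c "
from h import *
st(); c=cam('top'); print(plate(c)); print(plate(cam('side')))"
```

```text
t 4.78 tcp [592.8 135.9  67.7] rail [-14.3  95.8  67.7] F [ 1.5 -4.7  8.4] open 19.1 ff 43.80710005760193
(np.float64(2.313327638198516), np.float64(-236.02205349602397), np.float64(48.36880776741765), np.float64(11.235619810618147), np.int64(45))
(np.float64(0.3022083129435858), np.float64(-240.41110942523423), np.float64(47.923491578404594), np.float64(12.57710080200195), np.int64(94))
```

Call:
{"method": "apply_moves", "body": {"motion": [[-0.12, 0, 0, 0, 0, 0, -1], [-0.12, 0, 0, 0, 0, 0, -1], [-0.12, 0, 0, 0, 0, 0, -1], [-0.12, 0, 0, 0, 0, 0, -1], [-0.12, 0, 0, 0, 0, 0, -1], [-0.12, 0, 0, 0, 0, 0, -1], [-0.12, 0, 0, 0, 0, 0, -1], [-0.12, 0, 0, 0, 0, 0, -1], [-0.06, 0, 0, 0, 0, 0, -1], [0, 0, 0, 0, 0, 0, -1], [0, 0, 0, 0, 0, 0, -1]]}}

```text
time: 5.8
tool_pos: [617.3, 134.3, 67.7]
orientation: [[-0.998, 0.07, 0.003], [0.07, 0.998, -0.001], [-0.003, -0.0, -1.0]]
force: [-0.5, -3.5, 11.3]
opening: 19.0
finger_force: 44.4
```

```bash
python3 -c "
from h import *
st()"
```

```text
t 5.8 tcp [617.3 134.3  67.7] rail [10.2 95.9 67.7] F [-0.5 -3.5 11.3] open 19.0 ff 44.40014719963074
```

Call:
{"method": "apply_moves", "body": {"motion": [[-0.08, 0, 0, 0, 0, 0, -1], [-0.08, 0, 0, 0, 0, 0, -1], [-0.08, 0, 0, 0, 0, 0, -1], [0, 0, 0, 0, 0, 0, -1], [0, 0, 0, 0, 0, 0, -1]]}}

```text
time: 6.22
tool_pos: [618.0, 134.2, 67.5]
orientation: [[-0.997, 0.07, -0.008], [0.07, 0.998, -0.001], [0.008, -0.002, -1.0]]
force: [-22.4, 0.6, 29.3]
opening: 19.1
finger_force: 46.8
```

```bash
python3 -c "
from h import *
st()"
```

```text
t 6.22 tcp [618.  134.2  67.5] rail [10.9 95.8 67.5] F [-22.4   0.6  29.3] open 19.1 ff 46.815428137779236
```

The home end stop is firm, at 22 N. I'll relax, release, lift and check.

Call:
{"method": "apply_moves", "body": {"motion": [[0.15, 0, -0.05, 0, 0, 0, -1], [0, 0, 0, 0, 0, 0, -0.3], [0, 0, 0, 0, 0, 0, -0.3], [0, 0, 0, 0, 0, 0, -0.3], [0, 0, -0.8, 0, 0, 0, -0.3], [0, 0, -0.8, 0, 0, 0, -0.3], [0, 0, -0.9, 0, 0, 0, -0.3], [0, 0, -0.9, 0, 0, 0, -0.3], [1, 0.2, -0.5, 0, 0, 0, 0.6], [1, 0.3, 0, 0, 0, 0, 0.6], [1, 0.5, 0, 0, 0, 0, 0.6], [1, 0.5, 0, 0, 0, 0, 0.6], [1, 0.5, 0, 0, 0, 0, 0.6], [1, 0.5, 0, 0, 0, 0, 0.6], [0, 0, 0, 0, 0, 0, 0.6]]}}

```text
time: 7.47
tool_pos: [469.6, 208.9, 163.9]
orientation: [[-0.998, 0.069, -0.002], [0.069, 0.998, -0.0], [0.002, -0.0, -1.0]]
force: [0.2, -0.6, -0.6]
opening: 68.2
finger_force: 0.0
```

```bash
python3 -c "
from h import *
st(); c=cam('top'); print(knob(c),plate(c)); save(c,'t2.png',(160,150,370,285),3.8)
s=cam('side');print(knob(s),plate(s)); save(s,'s2.png',(220,100,380,260),4)
for (u,v) in [(256,339),(296,335),(422,337),(496,343)]:
    P=pts(c);u,v=u/1.4,v/1.4; a=P[int(v)-14:int(v)+15,int(u)-14:int(u)+15].reshape(-1,3); t=a[(a[:,2]>40)&(a[:,2]<66)]; print(len(t),np.round(t.mean(0),1), np.round((t.min(0)+t.max(0))/2,1))
plan([443.5,299.5,150],EX)
"
```

```text
t 7.47 tcp [469.6 208.9 163.9] rail [-142.3  160.1  163.9] F [ 0.2 -0.6 -0.6] open 68.2 ff 0.0
(np.float64(11.755857237426051), np.float64(93.79987149607783), np.float64(20.316203057226208), np.float64(17.079024456980633), np.int64(29)) (np.float64(-0.8019296679858113), np.float64(-235.87930797271616), np.float64(47.74321267731834), np.float64(10.712439062743982), np.int64(47))
(np.float64(10.878830426668625), np.float64(88.57738332660657), np.float64(13.94489963554095), np.float64(18.091490063038933), np.int64(24)) (np.float64(-0.885465232802174), np.float64(-239.47252375860268), np.float64(48.25006227897053), np.float64(13.120251462671405), np.int64(92))
4 [424.2 289.1  52.1] [424.2 289.6  53.1]
10 [439.7 213.4  51.5] [439.8 213.6  52. ]
151 [ 457.9 -109.3   51.8] [ 457.6 -109.    53.4]
154 [ 448.3 -292.2   51. ] [ 448.  -291.9   52.6]
turn units [1.000e-02 1.000e-02 1.964e+01]
shift units [ 3.559 -1.44   0.578]
```

View pics/t2.png

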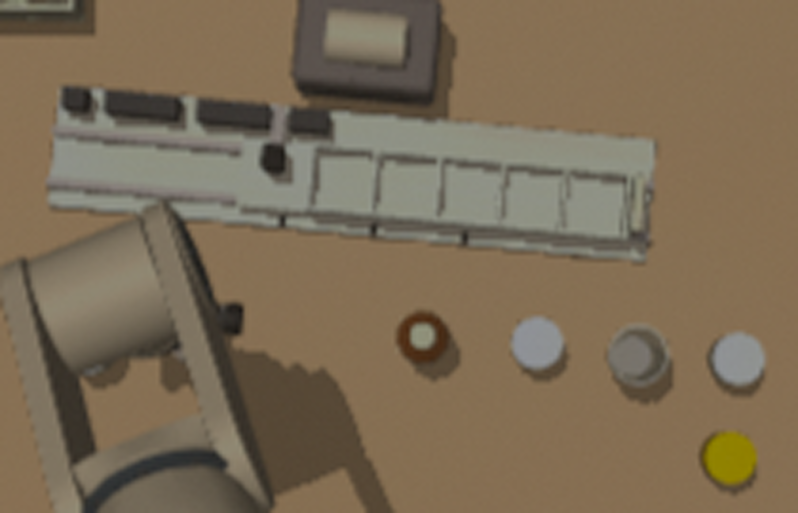

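The bolt now lies through the notch and the carrier is at the loading mark, so step 1 is done. Now I'll turn the gripper to close along rail x and go over jar a.

Call:
{"method": "apply_moves", "body": {"motion": [[0, 0, 0, 0, 0, 0.98, 0.6], [0, 0, 0, 0, 0, 0.98, 0.6], [0, 0, 0, 0, 0, 0.98, 0.6], [0, 0, 0, 0, 0, 0.98, 0.6], [0, 0, 0, 0, 0, 0.98, 0.6], [0, 0, 0, 0, 0, 0.98, 0.6], [0, 0, 0, 0, 0, 0.98, 0.6], [0, 0, 0, 0, 0, 0.98, 0.6], [0, 0, 0, 0, 0, 0.98, 0.6], [0, 0, 0, 0, 0, 0.98, 0.6], [0, 0, 0, 0, 0, 0.98, 0.6], [0, 0, 0, 0, 0, 0.98, 0.6], [0, 0, 0, 0, 0, 0.98, 0.6], [0, 0, 0, 0, 0, 0.98, 0.6], [0, 0, 0, 0, 0, 0.98, 0.6], [0, 0, 0, 0, 0, 0.98, 0.6], [0, 0, 0, 0, 0, 0.98, 0.6], [0, 0, 0, 0, 0, 0.98, 0.6], [0, 0, 0, 0, 0, 0.98, 0.6], [0, 0, 0, 0, 0, 0.98, 0.6]]}}

```text
time: 9.23
tool_pos: [474.8, 207.3, 164.2]
orientation: [[0.072, 0.997, 0.001], [0.997, -0.072, 0.0], [0.0, 0.001, -1.0]]
force: [-0.6, -1.1, -0.7]
opening: 68.7
finger_force: 0.0
```

Call:
{"method": "apply_moves", "body": {"motion": [[0.9, -0.36, 0.15, 0, 0, 0, 0.6], [0.9, -0.36, 0.15, 0, 0, 0, 0.6], [0.9, -0.36, 0.15, 0, 0, 0, 0.6], [0.86, -0.36, 0.13, 0, 0, 0, 0.6], [0, 0, 0, 0, 0, 0, 0.6], [0, 0, 0, 0, 0, 0, 0.6]]}}

```text
time: 9.73
tool_pos: [444.1, 299.4, 149.4]
orientation: [[0.066, 0.998, 0.001], [0.998, -0.066, 0.0], [0.0, 0.001, -1.0]]
force: [0.0, -0.7, 0.7]
opening: 68.6
finger_force: 0.0
```

```bash
cat >> h.py <<'E'
def jars(c):
    "near-white low-saturation lids at 44..62 mm, by contour"
    P=pts(c); im=c['image'].astype(int)
    m=((P[...,2]>44)&(P[...,2]<64)&(P[...,0]<530)&(P[...,0]>300)&(abs(P[...,1])<420)&(im.max(-1)-im.min(-1)<45)&(im.min(-1)>80)).astype(np.uint8)
    n,l,s,ce=cv2.connectedComponentsWithStats(m)
    for k in range(1,n):
        if s[k,4]>40:
            (u,v),r=cv2.minEnclosingCircle(np.argwhere(l==k)[:,::-1].astype(np.float32)); print('lid',s[k,4],'px',np.round(ce[k],1),'xy',np.round(ray(c,*ce[k],52)[:2],1),'circ',np.round(ray(c,u,v,52)[:2],1),'r px',round(r,1))
E
python3 -c "
from h import *
st(); print('top');jars(cam('top')); print('side');jars(cam('side'))
plan([443.5,299.5,44],EX)
"
```

```text
t 9.73 tcp [444.1 299.4 149.4] rail [-174.   248.6  149.4] F [ 0.  -0.7  0.7] open 68.6 ff 0.0
top
lid 138 px [210.4 238.1] xy [455.1 201.3] circ [455.1 200.8] r px 6.8
lid 142 px [300.5 239.5] xy [ 457.6 -109.2] circ [ 458.2 -109.6] r px 6.9
lid 140 px [353.6 243.3] xy [ 448.6 -292.2] circ [ 448.5 -292.6] r px 6.9
side
lid 41 px [233.2 125. ] xy [398.1 413.2] circ [397.  419.6] r px 6.3
lid 103 px [244.5 144.6] xy [440.8 293.9] circ [440.9 288.6] r px 6.5
lid 112 px [248.1 162.5] xy [453.1 195.6] circ [452.8 195.6] r px 6.5
lid 180 px [250.3 232.2] xy [ 456.8 -114.2] circ [ 456.8 -113.8] r px 7.9
lid 74 px [247.2 250.7] xy [ 447.2 -180.9] circ [ 446.5 -188.9] r px 8.1
lid 67 px [248.  262.1] xy [ 449.2 -220.2] circ [ 447.9 -207.9] r px 8.6
lid 239 px [247.4 286.1] xy [ 446.8 -296.5] circ [ 447.  -297.4] r px 8.8
turn units [0.   0.   0.02]
shift units [ 0.045 -0.028  4.221]
```

Call:
{"method": "apply_moves", "body": {"motion": [[0.04, -0.03, 0.9, 0, 0, 0, 0.6], [0, 0, 0.9, 0, 0, 0, 0.6], [0, 0, 0.9, 0, 0, 0, 0.6], [0, 0, 0.8, 0, 0, 0, 0.6], [0, 0, 0.5, 0, 0, 0, 0.6], [0, 0, 0.2, 0, 0, 0, 0.6], [0, 0, 0, 0, 0, 0, 0.6], [0, 0, 0, 0, 0, 0, 0.3], [0, 0, 0, 0, 0, 0, 0.2], [0, 0, 0, 0, 0, 0, 0.12], [0, 0, 0, 0, 0, 0, 0], [0, 0, 0, 0, 0, 0, -0.2], [0, 0, 0, 0, 0, 0, -0.2], [0, 0, 0, 0, 0, 0, -0.2]], "grip_force": 20}}

```text
time: 11.0
tool_pos: [443.2, 300.2, 45.7]
orientation: [[0.067, 0.998, 0.002], [0.998, -0.067, 0.001], [0.001, 0.002, -1.0]]
force: [-0.1, -3.0, 6.9]
opening: 47.4
finger_force: 20.1
```

```bash
python3 -c "
from h import *
st(); plan(wor(0,116-85,84),EX)"
```

```text
t 11.0 tcp [443.2 300.2  45.7] rail [-174.9  249.3   45.7] F [-0.1 -3.   6.9] open 47.4 ff 20.0715833902359
turn units [ 0.02 -0.01  0.03]
shift units [-8.733  6.997 -1.532]
```

Call:
{"method": "apply_moves", "body": {"motion": [[0, 0, -0.5, 0, 0, 0, -0.2], [0, 0, -0.9, 0, 0, 0, -0.2], [0, 0, -0.9, 0, 0, 0, -0.2], [0, 0, -0.9, 0, 0, 0, -0.2], [0, 0, -0.9, 0, 0, 0, -0.2], [-0.87, 0.7, 0, 0, 0, 0, -0.2], [-0.87, 0.7, 0, 0, 0, 0, -0.2], [-0.87, 0.7, 0, 0, 0, 0, -0.2], [-0.87, 0.7, 0, 0, 0, 0, -0.2], [-0.87, 0.7, 0, 0, 0, 0, -0.2], [-0.87, 0.7, 0, 0, 0, 0, -0.2], [-0.87, 0.7, 0, 0, 0, 0, -0.2], [-0.87, 0.7, 0, 0, 0, 0, -0.2], [-0.87, 0.7, 0, 0, 0, 0, -0.2], [-0.87, 0.7, 0, 0, 0, 0, -0.2], [0, 0, 0, 0, 0, 0, -0.2], [0, 0, 0, 0, 0, 0, -0.2]]}}

```text
time: 12.42
tool_pos: [603.0, 70.1, 147.4]
orientation: [[0.069, 0.998, 0.001], [0.998, -0.069, 0.0], [0.0, 0.001, -1.0]]
force: [-0.0, -0.3, -1.3]
opening: 47.4
finger_force: 21.4
```

```bash
python3 -c "
from h import *
st(); plan(wor(0,116-84.5,82),EX); s=cam('side'); save(s,'s3.png',(220,100,380,260),4)"
```

```text
t 12.42 tcp [603.   70.1 147.4] rail [  0.4  30.9 147.4] F [-0.  -0.3 -1.3] open 47.4 ff 21.438041031360626
turn units [ 0.01 -0.   -0.  ]
shift units [ 0.024 -0.017  2.614]
```

View pics/s3.png

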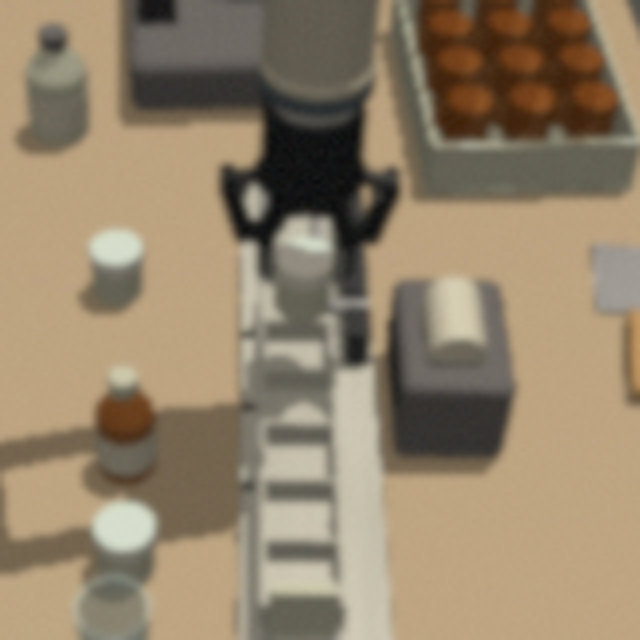

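The jar hangs centred over pocket 4 at (305,250). I'll lower and release it.

Call:
{"method": "apply_moves", "body": {"motion": [[0.02, -0.02, 0.8, 0, 0, 0, -0.2], [0, 0, 0.7, 0, 0, 0, -0.2], [0, 0, 0.5, 0, 0, 0, -0.2], [0, 0, 0.4, 0, 0, 0, -0.2], [0, 0, 0.2, 0, 0, 0, -0.2], [0, 0, 0.08, 0, 0, 0, -0.2], [0, 0, 0, 0, 0, 0, -0.2]]}}

```text
time: 13.05
tool_pos: [601.8, 72.1, 80.2]
orientation: [[0.067, 0.998, -0.001], [0.998, -0.067, 0.0], [0.0, -0.001, -1.0]]
force: [-0.3, -0.2, -0.5]
opening: 47.4
finger_force: 21.4
```

```bash
python3 -c "
from h import *
st()"
```

```text
t 13.05 tcp [601.8  72.1  80.2] rail [-1.  32.7 80.2] F [-0.3 -0.2 -0.5] open 47.4 ff 21.413344144821167
```

Call:
{"method": "apply_moves", "body": {"motion": [[-0.03, 0.03, 0.06, 0, 0, 0, -0.2], [0, 0, 0, 0, 0, 0, -0.2], [0, 0, 0, 0, 0, 0, 0.25], [0, 0, 0, 0, 0, 0, 0.4], [0, 0, 0, 0, 0, 0, 0.6], [0, 0, 0, 0, 0, 0, 0.6], [0, 0, -0.7, 0, 0, 0, 0.6], [0, 0, -0.9, 0, 0, 0, 0.6], [0, 0, -0.9, 0, 0, 0, 0.6], [0.6, -0.9, 0, 0, 0, 0, 0.6], [0.7, -0.9, 0, 0, 0, 0, 0.6], [0.7, -0.9, 0, 0, 0, 0, 0.6], [0.7, -0.9, 0, 0, 0, 0, 0.6], [0.7, -0.9, 0, 0, 0, 0, 0.6], [0.7, -0.9, 0, 0, 0, 0, 0.6], [0.7, -0.4, 0, 0, 0, 0, 0.6], [0, 0, 0, 0, 0, 0, 0.6]]}}

```text
time: 14.47
tool_pos: [464.3, 202.5, 141.1]
orientation: [[0.066, 0.998, -0.001], [0.998, -0.066, 0.001], [0.001, -0.001, -1.0]]
force: [0.9, -1.0, 0.2]
opening: 68.2
finger_force: 0.0
```

```bash
cat >> h.py <<'E'
def inpockets(c):
    P=pts(c)-O; X=P@EX;Y=P@EY;Z=P[...,2]
    for k in range(5):
        y=-116+58*k-84.5; m=(abs(X)<32)&(abs(Y-y)<29)&(Z>76)&(Z<96)
        if m.sum()>30: print('pocket',k,m.sum(),'off',round(X[m].mean(),1),round(Y[m].mean()-y,1),'top',round(np.median(Z[m]),1))
E
python3 -c "
from h import *
st(); c=cam('top'); jars(c); inpockets(c); plan([454.5,201.5,44],EX)"
```

```text
t 14.47 tcp [464.3 202.5 141.1] rail [-147.1  153.3  141.1] F [ 0.9 -1.   0.2] open 68.2 ff 0.0
lid 145 px [300.5 239.4] xy [ 457.8 -109. ] circ [ 458.1 -109.7] r px 6.9
lid 144 px [353.7 243.4] xy [ 448.3 -292.6] circ [ 448.5 -292.6] r px 6.9
pocket 4 144 off 0.7 0.8 top 85.4
turn units [ 0.   -0.    0.06]
shift units [-0.032 -0.439  3.888]
```

```bash
python3 -c "
from h import *
jars(cam('side'))"
```

```text
lid 111 px [248.2 162.5] xy [453.5 195.7] circ [453.4 195.6] r px 6.3
lid 178 px [250.3 232.2] xy [ 456.7 -114.2] circ [ 456.7 -112.9] r px 7.8
lid 72 px [246.8 250.9] xy [ 446.1 -181.6] circ [ 447.5 -190.7] r px 7.8
lid 60 px [247.9 262.4] xy [ 448.7 -221. ] circ [ 447.8 -207.9] r px 8.5
lid 240 px [247.4 286. ] xy [ 446.7 -296.4] circ [ 447.  -297.8] r px 8.9
```

Jar b hasn't moved. Next I'll grasp it.

Call:
{"method": "apply_moves", "body": {"motion": [[-0.03, -0.2, 0.3, 0, 0, 0, 0.6], [0, -0.2, 0.4, 0, 0, 0, 0.6], [0, 0, 0.9, 0, 0, 0, 0.6], [0, 0, 0.9, 0, 0, 0, 0.6], [0, 0, 0.8, 0, 0, 0, 0.6], [0, 0, 0.4, 0, 0, 0, 0.6], [0, 0, 0.2, 0, 0, 0, 0.6], [0, 0, 0, 0, 0, 0, 0.6], [0, 0, 0, 0, 0, 0, 0.3], [0, 0, 0, 0, 0, 0, 0.2], [0, 0, 0, 0, 0, 0, 0.12], [0, 0, 0, 0, 0, 0, 0], [0, 0, 0, 0, 0, 0, -0.2], [0, 0, 0, 0, 0, 0, -0.2], [0, 0, 0, 0, 0, 0, -0.2]], "grip_force": 20}}

```text
time: 15.82
tool_pos: [456.6, 200.5, 44.6]
orientation: [[0.067, 0.998, 0.001], [0.998, -0.067, 0.0], [0.001, 0.001, -1.0]]
force: [-1.5, -2.4, 6.6]
opening: 47.2
finger_force: 20.1
```

```bash
python3 -c "
from h import *
st(); plan(wor(0,58-84.5,82),EX)"
```

```text
t 15.82 tcp [456.6 200.5  44.6] rail [-154.6  150.8   44.6] F [-1.5 -2.4  6.6] open 47.2 ff 20.108068585395813
turn units [ 0.02 -0.01  0.03]
shift units [-7.091  6.186 -1.498]
```

Call:
{"method": "apply_moves", "body": {"motion": [[0, 0, -0.5, 0, 0, 0, -0.2], [0, 0, -0.9, 0, 0, 0, -0.2], [0, 0, -0.9, 0, 0, 0, -0.2], [0, 0, -0.9, 0, 0, 0, -0.2], [0, 0, -0.9, 0, 0, 0, -0.2], [-0.79, 0.69, 0, 0, 0, 0, -0.2], [-0.79, 0.69, 0, 0, 0, 0, -0.2], [-0.79, 0.69, 0, 0, 0, 0, -0.2], [-0.79, 0.69, 0, 0, 0, 0, -0.2], [-0.79, 0.69, 0, 0, 0, 0, -0.2], [-0.79, 0.69, 0, 0, 0, 0, -0.2], [-0.79, 0.69, 0, 0, 0, 0, -0.2], [-0.79, 0.69, 0, 0, 0, 0, -0.2], [-0.79, 0.69, 0, 0, 0, 0, -0.2], [0, 0, 0, 0, 0, 0, -0.2], [0, 0, 0, 0, 0, 0, -0.2]]}}

```text
time: 17.15
tool_pos: [599.6, 11.6, 146.3]
orientation: [[0.069, 0.998, 0.001], [0.998, -0.069, 0.0], [0.0, 0.001, -1.0]]
force: [-0.6, 0.4, -0.9]
opening: 47.6
finger_force: 21.5
```

```bash
python3 -c "
from h import *
st(); plan(wor(0,58-84.5,79.5),EX)"
```

```text
t 17.15 tcp [599.6  11.6 146.3] rail [  1.  -27.8 146.3] F [-0.6  0.4 -0.9] open 47.6 ff 21.52599960565567
turn units [ 0.01 -0.    0.  ]
shift units [ 0.051 -0.041  2.671]
```

Call:
{"method": "apply_moves", "body": {"motion": [[0.03, -0.04, 0.8, 0, 0, 0, -0.2], [0, 0, 0.7, 0, 0, 0, -0.2], [0, 0, 0.5, 0, 0, 0, -0.2], [0, 0, 0.4, 0, 0, 0, -0.2], [0, 0, 0.2, 0, 0, 0, -0.2], [0, 0, 0.07, 0, 0, 0, -0.2], [0, 0, 0, 0, 0, 0, -0.2], [0, 0, 0, 0, 0, 0, -0.2]]}}

```text
time: 17.82
tool_pos: [598.6, 13.4, 79.9]
orientation: [[0.067, 0.998, 0.001], [0.998, -0.067, 0.0], [0.0, 0.001, -1.0]]
force: [-0.1, 0.5, -1.5]
opening: 47.4
finger_force: 21.6
```

```bash
python3 -c "
from h import *
st()"
```

```text
t 17.82 tcp [598.6  13.4  79.9] rail [ -0.1 -26.   79.9] F [-0.1  0.5 -1.5] open 47.4 ff 21.561949253082275
```

Call:
{"method": "apply_moves", "body": {"motion": [[0, 0, 0.04, 0, 0, 0, -0.2], [0, 0, 0, 0, 0, 0, -0.2], [0, 0, 0, 0, 0, 0, 0.25], [0, 0, 0, 0, 0, 0, 0.4], [0, 0, 0, 0, 0, 0, 0.6], [0, 0, 0, 0, 0, 0, 0.6], [0, 0, -0.7, 0, 0, 0, 0.6], [0, 0, -0.9, 0, 0, 0, 0.6], [0, 0, -0.9, 0, 0, 0, 0.6], [-0.75, -0.75, 0, 0, 0, 0, 0.6], [-0.75, -0.75, 0, 0, 0, 0, 0.6], [-0.75, -0.75, 0, 0, 0, 0, 0.6], [-0.75, -0.75, 0, 0, 0, 0, 0.6], [-0.75, -0.75, 0, 0, 0, 0, 0.6], [-0.75, -0.75, 0, 0, 0, 0, 0.6], [-0.75, -0.75, 0, 0, 0, 0, 0.6], [0, 0, 0, 0, 0, 0, 0.6]]}}

```text
time: 19.23
tool_pos: [454.5, -110.4, 140.5]
orientation: [[0.069, 0.998, -0.003], [0.998, -0.069, -0.0], [-0.0, -0.003, -1.0]]
force: [0.6, -0.1, -0.6]
opening: 68.2
finger_force: 0.0
```

```bash
python3 -c "
from h import *
st(); c=cam('top'); jars(c); inpockets(c); jars(cam('side')); plan([457.8,-109.3,44],EX)"
```

```text
t 19.23 tcp [ 454.5 -110.4  140.5] rail [-135.2 -159.5  140.5] F [ 0.6 -0.1 -0.6] open 68.2 ff 0.0
lid 142 px [353.7 243.5] xy [ 447.8 -292.6] circ [ 448.5 -292.6] r px 6.9
pocket 3 149 off 0.4 1.8 top 85.3
pocket 4 146 off 0.8 1.1 top 85.5
lid 177 px [250.2 232.1] xy [ 456.6 -113.8] circ [ 456.4 -115.1] r px 8.0
lid 70 px [247.1 250.8] xy [ 447.  -181.3] circ [ 447.5 -190.7] r px 7.8
lid 60 px [247.7 262.3] xy [ 448.3 -220.8] circ [ 447.8 -207.9] r px 8.6
lid 242 px [247.3 286.1] xy [ 446.6 -296.7] circ [ 447.  -297.8] r px 8.9
turn units [ 0.01 -0.    0.  ]
shift units [-0.    -0.013  3.884]
```

Call:
{"method": "apply_moves", "body": {"motion": [[0, 0, 0.5, 0, 0, 0, 0.6], [0, 0, 0.9, 0, 0, 0, 0.6], [0, 0, 0.9, 0, 0, 0, 0.6], [0, 0, 0.9, 0, 0, 0, 0.6], [0, 0, 0.5, 0, 0, 0, 0.6], [0, 0, 0.2, 0, 0, 0, 0.6], [0, 0, 0, 0, 0, 0, 0.6], [0, 0, 0, 0, 0, 0, 0.3], [0, 0, 0, 0, 0, 0, 0.2], [0, 0, 0, 0, 0, 0, 0.12], [0, 0, 0, 0, 0, 0, 0], [0, 0, 0, 0, 0, 0, -0.2], [0, 0, 0, 0, 0, 0, -0.2], [0, 0, 0, 0, 0, 0, -0.2]], "grip_force": 20}}

```text
time: 20.5
tool_pos: [459.0, -108.8, 44.3]
orientation: [[0.068, 0.998, 0.002], [0.998, -0.068, -0.0], [-0.0, 0.002, -1.0]]
force: [-1.5, 2.0, 7.0]
opening: 47.2
finger_force: 20.2
```

```bash
python3 -c "
from h import *
st(); plan(wor(0,-58-84.5,82),EX)"
```

```text
t 20.5 tcp [ 459.  -108.8   44.3] rail [-130.8 -157.6   44.3] F [-1.5  2.   7. ] open 47.2 ff 20.222115218639374
turn units [0.02 0.   0.02]
shift units [ 0.605  5.234 -1.508]
```

Call:
{"method": "apply_moves", "body": {"motion": [[0, 0, -0.5, 0, 0, 0, -0.2], [0, 0, -0.9, 0, 0, 0, -0.2], [0, 0, -0.9, 0, 0, 0, -0.2], [0, 0, -0.9, 0, 0, 0, -0.2], [0, 0, -0.9, 0, 0, 0, -0.2], [0.09, 0.75, 0, 0, 0, 0, -0.2], [0.09, 0.75, 0, 0, 0, 0, -0.2], [0.09, 0.75, 0, 0, 0, 0, -0.2], [0.09, 0.75, 0, 0, 0, 0, -0.2], [0.09, 0.75, 0, 0, 0, 0, -0.2], [0.09, 0.75, 0, 0, 0, 0, -0.2], [0.09, 0.75, 0, 0, 0, 0, -0.2], [0, 0, 0, 0, 0, 0, -0.2], [0, 0, 0, 0, 0, 0, -0.2], [0, 0, 0, 0, 0, 0, -0.2]]}}

```text
time: 21.75
tool_pos: [589.5, -101.9, 145.7]
orientation: [[0.067, 0.998, -0.001], [0.998, -0.067, 0.0], [0.0, -0.001, -1.0]]
force: [-0.6, 0.2, -0.5]
opening: 47.4
finger_force: 21.5
```

```bash
python3 -c "
from h import *
st(); plan(wor(0,-58-84,79.5),EX)"
```

```text
t 21.75 tcp [ 589.5 -101.9  145.7] rail [  -1.1 -141.6  145.7] F [-0.6  0.2 -0.5] open 47.4 ff 21.465309262275696
turn units [-0.01 -0.    0.02]
shift units [-0.015  0.046  2.649]
```

Call:
{"method": "apply_moves", "body": {"motion": [[0, 0.03, 0.8, 0, 0, 0, -0.2], [0, 0, 0.7, 0, 0, 0, -0.2], [0, 0, 0.5, 0, 0, 0, -0.2], [0, 0, 0.4, 0, 0, 0, -0.2], [0, 0, 0.2, 0, 0, 0, -0.2], [0, 0, 0.06, 0, 0, 0, -0.2], [0, 0, 0, 0, 0, 0, -0.2], [0, 0, 0, 0, 0, 0, -0.2]]}}

```text
time: 22.42
tool_pos: [591.5, -102.1, 79.9]
orientation: [[0.067, 0.998, 0.001], [0.998, -0.067, -0.0], [-0.0, 0.001, -1.0]]
force: [0.2, -0.1, -0.7]
opening: 47.5
finger_force: 21.5
```

```bash
python3 -c "
from h import *
st(); plan([448.3,-292.5,79],EX)"
```

```text
t 22.42 tcp [ 591.5 -102.1   79.9] rail [   0.8 -141.7   79.9] F [ 0.2 -0.1 -0.7] open 47.5 ff 21.465045511722565
turn units [0.01 0.   0.02]
shift units [-7.995 -5.185  0.036]
```

Call:
{"method": "apply_moves", "body": {"motion": [[0, 0, 0.04, 0, 0, 0, -0.2], [0, 0, 0, 0, 0, 0, -0.2], [0, 0, 0, 0, 0, 0, 0.25], [0, 0, 0, 0, 0, 0, 0.4], [0, 0, 0, 0, 0, 0, 0.6], [0, 0, 0, 0, 0, 0, 0.6], [0, 0, -0.7, 0, 0, 0, 0.6], [0, 0, -0.9, 0, 0, 0, 0.6], [0, 0, -0.9, 0, 0, 0, 0.6], [-0.8, -0.52, 0, 0, 0, 0, 0.6], [-0.8, -0.52, 0, 0, 0, 0, 0.6], [-0.8, -0.52, 0, 0, 0, 0, 0.6], [-0.8, -0.52, 0, 0, 0, 0, 0.6], [-0.8, -0.52, 0, 0, 0, 0, 0.6], [-0.8, -0.52, 0, 0, 0, 0, 0.6], [-0.8, -0.52, 0, 0, 0, 0, 0.6], [-0.8, -0.52, 0, 0, 0, 0, 0.6], [-0.8, -0.52, 0, 0, 0, 0, 0.6], [-0.8, -0.52, 0, 0, 0, 0, 0.6]]}}

```text
time: 24.0
tool_pos: [447.1, -293.6, 140.9]
orientation: [[0.067, 0.998, 0.0], [0.998, -0.067, -0.0], [-0.0, 0.0, -1.0]]
force: [-0.0, 0.1, -0.4]
opening: 68.0
finger_force: 0.0
```

```bash
python3 -c "
from h import *
c=cam('top'); jars(c); inpockets(c); jars(cam('side')); st(); plan([448.3,-292.5,44],EX)"
```

```text
pocket 1 149 off 1.6 -0.0 top 85.0
pocket 3 150 off 1.5 -3.7 top 86.4
pocket 4 147 off 0.9 0.6 top 85.8
lid 51 px [246.5 262.9] xy [ 445.  -222.4] circ [ 444.9 -214.5] r px 7.6
lid 244 px [247.4 286.2] xy [ 446.7 -296.7] circ [ 447.  -297.8] r px 8.9
t 24.1 tcp [ 446.2 -294.7  140.9] rail [-130.7 -344.   140.9] F [-0.7 -1.   0.7] open 68.5 ff 0.0
turn units [-0.    0.01 -0.  ]
shift units [0.095 0.076 3.875]
```

Call:
{"method": "apply_moves", "body": {"motion": [[0.05, 0.05, 0.5, 0, 0, 0, 0.6], [0, 0, 0.9, 0, 0, 0, 0.6], [0, 0, 0.9, 0, 0, 0, 0.6], [0, 0, 0.9, 0, 0, 0, 0.6], [0, 0, 0.5, 0, 0, 0, 0.6], [0, 0, 0.2, 0, 0, 0, 0.6], [0, 0, 0, 0, 0, 0, 0.6], [0, 0, 0, 0, 0, 0, 0.3], [0, 0, 0, 0, 0, 0, 0.2], [0, 0, 0, 0, 0, 0, 0.12], [0, 0, 0, 0, 0, 0, 0], [0, 0, 0, 0, 0, 0, -0.2], [0, 0, 0, 0, 0, 0, -0.2], [0, 0, 0, 0, 0, 0, -0.2]], "grip_force": 20}}

```text
time: 25.27
tool_pos: [449.8, -291.9, 44.4]
orientation: [[0.067, 0.998, 0.001], [0.998, -0.067, -0.001], [-0.001, 0.002, -1.0]]
force: [-0.9, 1.4, 6.8]
opening: 47.4
finger_force: 20.2
```

```bash
python3 -c "
from h import *
st(); plan(wor(0,-116-84.3,82),EX)"
```

```text
t 25.27 tcp [ 449.8 -291.9   44.4] rail [-127.3 -340.9   44.4] F [-0.9  1.4  6.8] open 47.4 ff 20.212131142616272
turn units [0.02 0.01 0.02]
shift units [ 5.622  5.094 -1.503]
```

Call:
{"method": "apply_moves", "body": {"motion": [[0, 0, -0.5, 0, 0, 0, -0.2], [0, 0, -0.9, 0, 0, 0, -0.2], [0, 0, -0.9, 0, 0, 0, -0.2], [0, 0, -0.9, 0, 0, 0, -0.2], [0, 0, -0.9, 0, 0, 0, -0.2], [0.7, 0.64, 0, 0, 0, 0, -0.2], [0.7, 0.64, 0, 0, 0, 0, -0.2], [0.7, 0.64, 0, 0, 0, 0, -0.2], [0.7, 0.64, 0, 0, 0, 0, -0.2], [0.7, 0.64, 0, 0, 0, 0, -0.2], [0.7, 0.64, 0, 0, 0, 0, -0.2], [0.7, 0.64, 0, 0, 0, 0, -0.2], [0.7, 0.64, 0, 0, 0, 0, -0.2], [0, 0, 0, 0, 0, 0, -0.2], [0, 0, 0, 0, 0, 0, -0.2], [0, 0, 0, 0, 0, 0, -0.2]]}}

```text
time: 26.6
tool_pos: [585.8, -160.6, 145.9]
orientation: [[0.067, 0.998, -0.0], [0.998, -0.067, -0.0], [-0.0, -0.0, -1.0]]
force: [-0.1, -0.9, -0.8]
opening: 47.8
finger_force: 21.5
```

```bash
python3 -c "
from h import *
st(); plan(wor(0,-116-84.3,79.5),EX)"
```

```text
t 26.6 tcp [ 585.8 -160.6  145.9] rail [  -0.7 -200.5  145.9] F [-0.1 -0.9 -0.8] open 47.8 ff 21.460137963294983
turn units [-0.01  0.    0.03]
shift units [0.007 0.029 2.654]
```

Call:
{"method": "apply_moves", "body": {"motion": [[0, 0.02, 0.8, 0, 0, 0, -0.2], [0, 0, 0.7, 0, 0, 0, -0.2], [0, 0, 0.5, 0, 0, 0, -0.2], [0, 0, 0.4, 0, 0, 0, -0.2], [0, 0, 0.2, 0, 0, 0, -0.2], [0, 0, 0.06, 0, 0, 0, -0.2], [0, 0, 0, 0, 0, 0, -0.2], [0, 0, 0, 0, 0, 0, -0.2]]}}

```text
time: 27.27
tool_pos: [587.3, -160.8, 79.9]
orientation: [[0.067, 0.998, 0.001], [0.998, -0.067, -0.0], [-0.0, 0.001, -1.0]]
force: [-0.2, 0.5, -1.0]
opening: 47.1
finger_force: 21.5
```

```bash
python3 -c "
from h import *
st()"
```

```text
t 27.27 tcp [ 587.3 -160.8   79.9] rail [   0.7 -200.6   79.9] F [-0.2  0.5 -1. ] open 47.1 ff 21.527506113052368
```

Call:
{"method": "apply_moves", "body": {"motion": [[0, 0, 0.04, 0, 0, 0, -0.2], [0, 0, 0, 0, 0, 0, -0.2], [0, 0, 0, 0, 0, 0, 0.25], [0, 0, 0, 0, 0, 0, 0.4], [0, 0, 0, 0, 0, 0, 0.6], [0, 0, 0, 0, 0, 0, 0.6], [0, 0, -0.7, 0, 0, 0, 0.6], [0, 0, -0.9, 0, 0, 0, 0.6], [0, 0, -0.9, 0, 0, 0, 0.6], [0, -0.9, -0.3, 0, 0, 0, 0.6], [0, -0.9, 0, 0, 0, 0, 0.6], [0, -0.9, 0, 0, 0, 0, 0.6], [0, -0.9, 0, 0, 0, 0, 0.6], [0, -0.9, 0, 0, 0, 0, 0.6], [0, -0.9, 0, 0, 0, 0, 0.6], [0, 0, 0, 0, 0, 0, 0.6]]}}

```text
time: 28.6
tool_pos: [447.7, -150.7, 147.8]
orientation: [[0.068, 0.998, -0.004], [0.998, -0.068, 0.001], [0.001, -0.004, -1.0]]
force: [-0.3, 0.9, 0.3]
opening: 68.5
finger_force: 0.0
```

```bash
python3 -c "
from h import *
c=cam('top'); jars(c); inpockets(c); print(knob(c),plate(c)); st(); save(c,'t3.png',(160,150,370,285),3.8)"
```

```text
pocket 0 153 off 1.2 -1.3 top 84.9
pocket 1 151 off 1.8 0.4 top 85.3
pocket 3 153 off 1.8 -3.7 top 85.6
pocket 4 145 off 0.6 1.1 top 86.5
(np.float64(10.114064848509773), np.float64(94.37537150157672), np.float64(20.79101721652739), np.float64(17.693126824202096), np.int64(30)) (np.float64(1.3903339616283994), np.float64(-148.22369036247227), np.float64(49.26213903798174), np.float64(234.08476986765578), np.int64(485))
t 28.65 tcp [ 450.3 -151.2  148.3] rail [-136.6 -200.5  148.3] F [-0.  -0.7 -0.1] open 68.3 ff 0.0
```

View pics/t3.png

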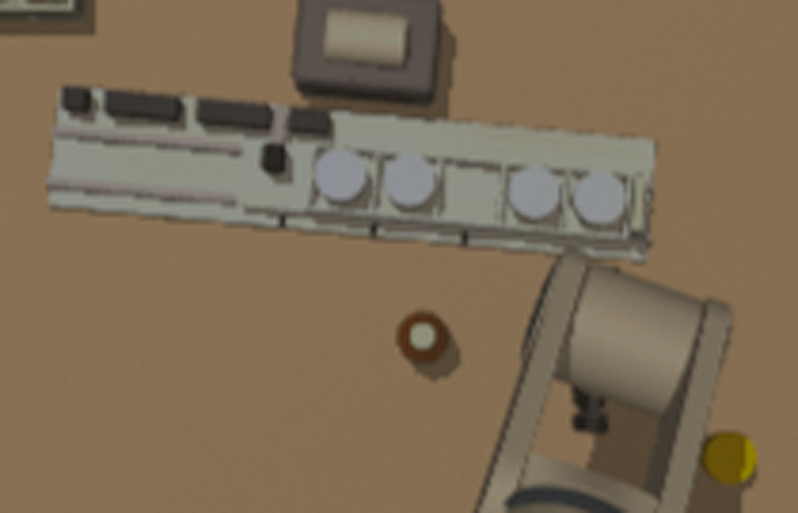

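All four jars stand upright in pockets 4, 3, 1 and 0, seen at crop (341,175), (409,181), (535,192) and (600,198), and the knob at (273,158) is still home. Next I'll go back to the knob.

Call:
{"method": "apply_moves", "body": {"motion": [[0, 0, -0.9, 0, 0, 0, 0.2], [0.8, 0, 0, 0, 0, 0, -0.3], [0.9, 0.2, 0, 0, 0, 0, -0.3], [1, 0.5, 0, 0, 0, 0, -0.3], [1, 0.5, 0, 0, 0, 0, -0.3], [1, 0.5, 0, 0, 0, 0, -0.3], [1, 0.5, 0, 0, 0, 0, -0.3], [1, 0.5, 0, 0, 0, 0, -0.3], [1, 0.5, 0, 0, 0, 0, -0.3], [1, 0.5, 0, 0, 0, 0, -0.3], [1, 0.5, 0, 0, 0, 0, -0.3], [1, 0.5, 0, 0, 0, 0, -0.3], [1, 0.3, 0, 0, 0, 0, -0.3], [0, 0, 0, 0, 0, 0, -0.3]]}}

```text
time: 29.82
tool_pos: [599.6, 136.3, 171.0]
orientation: [[0.065, 0.998, 0.003], [0.998, -0.065, 0.002], [0.002, 0.003, -1.0]]
force: [-0.1, 0.3, -0.7]
opening: 29.6
finger_force: 0.0
```

Call:
{"method": "apply_moves", "body": {"motion": [[0, 0, 0, 0, 0, -0.98, -0.3], [0, 0, 0, 0, 0, -0.98, -0.3], [0, 0, 0, 0, 0, -0.98, -0.3], [0, 0, 0, 0, 0, -0.98, -0.3], [0, 0, 0, 0, 0, -0.98, -0.3], [0, 0, 0, 0, 0, -0.98, -0.3], [0, 0, 0, 0, 0, -0.98, -0.3], [0, 0, 0, 0, 0, -0.98, -0.3], [0, 0, 0, 0, 0, -0.98, -0.3], [0, 0, 0, 0, 0, -0.98, -0.3], [0, 0, 0, 0, 0, -0.98, -0.3], [0, 0, 0, 0, 0, -0.98, -0.3], [0, 0, 0, 0, 0, -0.98, -0.3], [0, 0, 0, 0, 0, -0.98, -0.3], [0, 0, 0, 0, 0, -0.98, -0.3], [0, 0, 0, 0, 0, -0.98, -0.3], [0, 0, 0, 0, 0, -0.98, -0.3], [0, 0, 0, 0, 0, -0.98, -0.3], [0, 0, 0, 0, 0, -0.98, -0.3], [0, 0, 0, 0, 0, -0.98, -0.3]]}}

```text
time: 31.48
tool_pos: [597.3, 131.9, 170.8]
orientation: [[-0.998, 0.066, 0.001], [0.066, 0.998, 0.0], [-0.001, 0.0, -1.0]]
force: [0.6, 0.3, -0.2]
opening: 30.0
finger_force: 0.0
```

```bash
python3 -c "
from h import *
c=cam('side'); print(knob(c)); inpockets(cam('top')); st(); plan(wor(12,95,66),EY)"
```

```text
(np.float64(10.888502891415351), np.float64(87.38630476941726), np.float64(14.035806786915483), np.float64(20.334139665915558), np.int64(25))
pocket 0 157 off 1.1 -1.1 top 85.9
pocket 1 148 off 1.4 -0.1 top 85.6
pocket 3 149 off 1.5 -3.5 top 86.3
pocket 4 97 off -0.0 -6.2 top 86.0
t 31.58 tcp [597.2 131.9 170.8] rail [ -9.7  92.1 170.8] F [-0.8  1.   0.8] open 29.6 ff 0.0
turn units [0.   0.01 0.01]
shift units [-0.868  0.114  4.192]
```

Call:
{"method": "apply_moves", "body": {"motion": [[-0.44, 0.07, 0, 0, 0, 0, -0.3], [-0.43, 0.06, 0.5, 0, 0, 0, -0.3], [0, 0, 0.9, 0, 0, 0, -0.3], [0, 0, 0.9, 0, 0, 0, -0.3], [0, 0, 0.9, 0, 0, 0, -0.3], [0, 0, 0.6, 0, 0, 0, -0.3], [0, 0, 0.33, 0, 0, 0, -0.3], [0, 0, 0, 0, 0, 0, -0.3], [0, 0, 0, 0, 0, 0, -1], [0, 0, 0, 0, 0, 0, -1], [0, 0, 0, 0, 0, 0, -1], [0, 0, 0, 0, 0, 0, -1], [0, 0, 0, 0, 0, 0, -1]], "grip_force": 40}}

```text
time: 32.67
tool_pos: [618.7, 133.7, 67.8]
orientation: [[-0.998, 0.07, 0.001], [0.07, 0.998, 0.0], [-0.001, 0.0, -1.0]]
force: [1.1, 0.5, -9.9]
opening: 19.1
finger_force: 40.6
```

```bash
python3 -c "
from h import *
st()"
```

```text
t 32.67 tcp [618.7 133.7  67.8] rail [11.6 95.4 67.8] F [ 1.1  0.5 -9.9] open 19.1 ff 40.64209163188934
```

Gripped. Now I'll slide the lock open, 26 mm along tool +x.

Call:
{"method": "apply_moves", "body": {"motion": [[0.12, 0, 0, 0, 0, 0, -1], [0.12, 0, 0, 0, 0, 0, -1], [0.12, 0, 0, 0, 0, 0, -1], [0.12, 0, 0, 0, 0, 0, -1], [0.12, 0, 0, 0, 0, 0, -1], [0.12, 0, 0, 0, 0, 0, -1], [0.12, 0, 0, 0, 0, 0, -1], [0.12, 0, 0, 0, 0, 0, -1], [0.1, 0, 0, 0, 0, 0, -1], [0.05, 0, 0, 0, 0, 0, -1], [0, 0, 0, 0, 0, 0, -1], [0, 0, 0, 0, 0, 0, -1]]}}

```text
time: 33.67
tool_pos: [593.3, 135.5, 67.8]
orientation: [[-0.998, 0.07, 0.005], [0.07, 0.998, 0.0], [-0.005, 0.001, -1.0]]
force: [11.4, -1.4, -16.1]
opening: 19.0
finger_force: 40.1
```

```bash
python3 -c "
from h import *
st()"
```

```text
t 33.67 tcp [593.3 135.5  67.8] rail [-13.9  95.5  67.8] F [ 11.4  -1.4 -16.1] open 19.0 ff 40.073368549346924
```

The lock is at its open stop. Next I'll push the carrier +85 mm, slowly so the jars stay put.

Call:
{"method": "apply_moves", "body": {"motion": [[-0.05, 0.1, 0.05, 0, 0, 0, -1], [0, 0.15, 0, 0, 0, 0, -1], [0, 0.2, 0, 0, 0, 0, -1], [0, 0.2, 0, 0, 0, 0, -1], [0, 0.2, 0, 0, 0, 0, -1], [0, 0.2, 0, 0, 0, 0, -1], [0, 0.2, 0, 0, 0, 0, -1], [0, 0.2, 0, 0, 0, 0, -1], [0, 0.2, 0, 0, 0, 0, -1], [0, 0.2, 0, 0, 0, 0, -1], [0, 0.2, 0, 0, 0, 0, -1], [0, 0.2, 0, 0, 0, 0, -1], [0, 0.2, 0, 0, 0, 0, -1], [0, 0.2, 0, 0, 0, 0, -1], [0, 0.2, 0, 0, 0, 0, -1], [0, 0.2, 0, 0, 0, 0, -1], [0, 0.2, 0, 0, 0, 0, -1], [0, 0.15, 0, 0, 0, 0, -1], [0, 0, 0, 0, 0, 0, -1], [0, 0, 0, 0, 0, 0, -1]]}}

```text
time: 35.33
tool_pos: [599.4, 221.3, 67.6]
orientation: [[-0.998, 0.07, 0.003], [0.07, 0.998, 0.001], [-0.003, 0.001, -1.0]]
force: [4.3, -0.3, 5.4]
opening: 19.4
finger_force: 43.3
```

```bash
python3 -c "
from h import *
st(); c=cam('top'); P=pts(c)-O; X=P@EX;Y=P@EY;Z=P[...,2]
m=(abs(X)<40)&(Y<-120)&(Y>-270)&(Z>72)&(Z<94); print(np.median(Y[m]))
ys=np.arange(-200,-100,4)
print([(int(y),int((m&(abs(Y-y)<2)).sum())) for y in ys])
st()"
```

```text
t 35.33 tcp [599.4 221.3  67.6] rail [-13.7 181.4  67.6] F [ 4.3 -0.3  5.4] open 19.4 ff 43.29071223735809
-135.71219766069106
[(-200, 0), (-196, 0), (-192, 0), (-188, 0), (-184, 0), (-180, 0), (-176, 0), (-172, 0), (-168, 0), (-164, 0), (-160, 0), (-156, 9), (-152, 16), (-148, 17), (-144, 3), (-140, 2), (-136, 6), (-132, 10), (-128, 14), (-124, 15), (-120, 7), (-116, 0), (-112, 0), (-108, 0), (-104, 0)]
t 35.38 tcp [599.4 221.3  67.6] rail [-13.7 181.5  67.6] F [ 4.5 -0.6  5. ] open 19.1 ff 43.27890157699585
```

The carrier is at the middle station, with the plate centre about 85 mm further on and almost no side force. Next I'll slide the lock home.

Call:
{"method": "apply_moves", "body": {"motion": [[-0.12, 0, 0, 0, 0, 0, -1], [-0.12, 0, 0, 0, 0, 0, -1], [-0.12, 0, 0, 0, 0, 0, -1], [-0.12, 0, 0, 0, 0, 0, -1], [-0.12, 0, 0, 0, 0, 0, -1], [-0.12, 0, 0, 0, 0, 0, -1], [-0.12, 0, 0, 0, 0, 0, -1], [-0.12, 0, 0, 0, 0, 0, -1], [-0.12, 0, 0, 0, 0, 0, -1], [-0.08, 0, 0, 0, 0, 0, -1], [-0.04, 0, 0, 0, 0, 0, -1], [0, 0, 0, 0, 0, 0, -1], [0, 0, 0, 0, 0, 0, -1]]}}

```text
time: 36.47
tool_pos: [625.7, 219.3, 67.5]
orientation: [[-0.998, 0.07, -0.004], [0.07, 0.998, 0.001], [0.004, 0.0, -1.0]]
force: [-9.5, 1.5, 16.5]
opening: 19.4
finger_force: 44.8
```

```bash
python3 -c "
from h import *
st()"
```

```text
t 36.47 tcp [625.7 219.3  67.5] rail [ 12.8 181.3  67.5] F [-9.5  1.5 16.5] open 19.4 ff 44.820619225502014
```

Call:
{"method": "apply_moves", "body": {"motion": [[-0.08, 0, 0, 0, 0, 0, -1], [0, 0, 0, 0, 0, 0, -1], [0.12, 0, -0.05, 0, 0, 0, -1], [0, 0, 0, 0, 0, 0, -0.3], [0, 0, 0, 0, 0, 0, -0.3], [0, 0, 0, 0, 0, 0, -0.3], [0, 0, -0.8, 0, 0, 0, -0.3], [0, 0, -0.8, 0, 0, 0, -0.3], [0, 0, -0.9, 0, 0, 0, -0.3], [0, 0, -0.9, 0, 0, 0, -0.3], [1, 0.2, -0.7, 0, 0, 0, -0.3], [1, 0.7, 0, 0, 0, 0, -0.3], [1, 0.7, 0, 0, 0, 0, -0.3], [1, 0.7, 0, 0, 0, 0, -0.3], [1, 0.7, 0, 0, 0, 0, -0.3], [1, 0.7, 0, 0, 0, 0, -0.3], [0, 0, 0, 0, 0, 0, -0.3], [0, 0, 0, 0, 0, 0, -0.3]]}}

```text
time: 37.97
tool_pos: [483.0, 321.9, 170.1]
orientation: [[-0.998, 0.068, 0.0], [0.068, 0.998, -0.0], [-0.0, -0.0, -1.0]]
force: [0.0, 0.6, -0.3]
opening: 29.8
finger_force: 0.0
```

```bash
python3 -c "
from h import *
import h
st(); c=cam('top'); print(knob(c)); save(c,'t4.png',(160,150,370,285),3.8)
h.O=O+EY*85; inpockets(c); print(jars(c))"
```

```text
t 37.97 tcp [483.  321.9 170.1] rail [-136.7  273.8  170.1] F [ 0.   0.6 -0.3] open 29.8 ff 0.0
(np.float64(10.445816105997897), np.float64(179.18696464806493), np.float64(18.732283256939027), np.float64(17.721724134630335), np.int64(30))
pocket 0 146 off 1.6 -0.5 top 84.9
pocket 1 149 off 1.1 0.2 top 86.0
pocket 3 153 off 1.3 -2.9 top 86.3
pocket 4 148 off 1.1 1.0 top 85.1
None
```

View pics/t4.png

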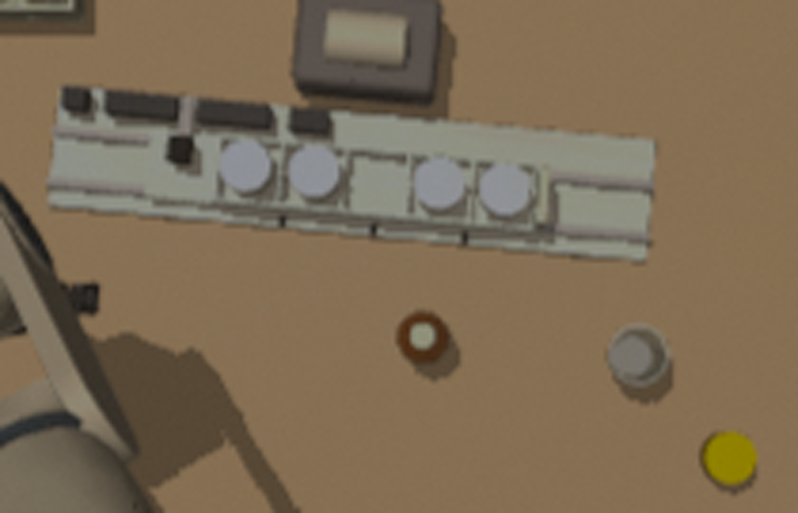

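The bolt at (185,115) lies in the middle notch, the knob is home at (180,150), and the jars stand in pockets at (245,166), (314,172), (439,185) and (504,190). The arm is clear, so I'll hand in.

```bash
python3 -c "
from h import *
print(robot.finish_job())"
```

```text
the job is handed in; nothing more can be done
None
```

The job is handed in after about 38 s; no verdict came back. In the last picture all four white jars stand upright in the carrier, which is locked at the middle station, and the syrup, beaker and yellow look-alike were left alone.

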